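# Open the drain of the bench cleaner tank

## Robot

A 7-joint arm with a two-finger parallel gripper is mounted at the origin on the work surface. World frame = base frame: x ahead of the robot, y to its left, z up, the work surface at z = 0. Lengths are in m, angles in rad, forces in N, time in s.
With the tool pointing down it reaches from about 0.425 to 0.875 m from the base axis. Payload 4.7 kg.
Tool frame: the origin (TCP) lies between the finger pads; the fingertips stand ctrl.tip_reach ahead of it and the grasp point (between the pads) lies 5 mm behind it (ctrl.tip_reach is the distance from the TCP to the fingertips, in m); z points along the fingers, y is the direction in which the jaws open and shut (so a half turn about z gives the same grasp; the last joint's range is limited). The gripper opens to 87 mm and grips with 3 to 60 N. Pads are 19 mm wide; open, the fingers measure 117 mm over their backs; the gripper's body (75 mm by 190 mm) begins 51 mm behind the grasp point.
Start: joints at [1.345, 0.321, -0.07, 1.45, 0.023, 1.371, -0.057], TCP at [0.154, -0.631, 0.237] pointing down, gripper open.
Joint ranges: [-2.86, 2.86], [-0.3, 2.09], [-1.38, 1.24], [0.06, 2.45], [-1.56, 4.7], [0.09, 2.05], [-2.69, 2.69]. Speed limits (rad/s): [2.57, 2.57, 3.14, 3.14, 3.14, 3.14, 3.14].

## Interface

Orientations are given as a rotation vector (axis times angle).
In Python, from bench import ctrl gives the robot as it stands.
- The arm moves only by the shell command python3 -m handwheel 'ROWS' [FORCE]. ROWS is JSON, a list of rows, each a list of 7 numbers: the shift along the tool's x, y, z in mm, then the turn, a rotation vector about the tool's x, y, z in rad, then the gripper's target within -1 to 1 (shut at 1, half-way at 0, fully open at -1). In form: [[dx, dy, dz, ax, ay, az, grip], ...]. A call has 1 to 12 rows; each row is the pose to reach, as a shift and turn from the pose commanded when the call began, along the tool's axes at that moment; what a row does not reach only later rows make up. A row lasts 1/8 s, in which the tool goes at most 62.5 mm and 10.7 degrees, less where a joint would pass 70% of its speed; a pose out of reach is approached as far as the arm can. A call with a gripper value outside its range is refused whole. The fingers move at their own pace and stop on an object; FORCE is the grip in N (left out, the last holds). Time passes only in rows, so rows that repeat a pose let the fingers close. It gives the time, the measured TCP pose, the force and the opening at its end, in the units of the state.
- ctrl.get_state(): the state, without advancing time (a new reading comes with each control period).
- ctrl.get_image(name): name is "scene" or "top" or "wrist"; returns the picture (384x512x3 uint8, red, green, blue); there is no depth.
- ctrl.camera_model(name): a dict with "mtx" (3x3 intrinsics, pixels), "k1" (the pictures are not rectified: a ray, as slopes to the right and down, at radius r is drawn at 1 + k1 r^2 times it, then the intrinsics apply), "xyz" and "orientation" of the camera in the world. Camera axes: x right, y up, looking along -z (the intrinsics and any distortion apply to the point x, -y, -z); pixel columns grow to the right and rows downward; lengths in m; the calibration is good to about 2 mm. A picture is of the moment at which its call begins: read the wrist's pose just before it. camera_model takes no time and is no camera call; for the wrist camera it gives the pose at the moment of the call.
- ctrl.close_job(): hands the job in, once; it reports no verdict.
The state is a dict: "time": time; "joint_positions": joint angles; "qd": joint speeds; "joint_torque": joint torques, N m; "position": TCP position; "tool_rot": TCP orientation; "ft_force": force on the tool from outside, world axes, zero at the start; "torque": the same for the moment, N m; "grip_width": opening from 0.0 (shut) to 1.0 (fully open).
Only numpy, scipy, OpenCV 4.12 (cv2) and the standard library are available. Lean on these libraries where they do the work, as an engineer would, in place of code of your own. Each camera call takes 0.05 s, during which the arm holds its last target.

## Task

The parts-cleaning tank on the jeweller's bench has been emptied and needs its drain opened: unscrew the brass hexagon plug from the port in its front (ordinary right-hand thread, so anticlockwise seen from the head), draw it straight out without letting it fall on the bench, and lay it gently on its side in the round aluminium dish. Leave the dish, the wooden bench pin, the jar and the hammer where they are, and let go of the plug.

Things in the scene. Friction and masses are not known exactly. Their poses are not given: they have to be found in the camera images.
- port (a point): Centre of the mouth of the drain port: a round steel boss, 58 mm across, standing 50 mm out of the fixed metal tank's front. Port axis level, 110 mm above the bench. Own x points along the axis into the port, z up; the plug comes out along -x, towards the robot.
- tank: Fixed metal cleaning tank 160 deep, 220 wide, on short legs, flat lid 156 mm above the bench (handle to 168), turned up to 0.3 rad. Origin: centre of its underside on the bench; front (the port's side) faces -x. Front wall 50 mm behind the port's mouth. Inside the port, a coarse right-hand thread.
- plug_head (a point): Middle of the hexagon head of the loose brass plug: head 36 mm across flats, 40 mm long along own x (+-20 mm from here). Own x runs from head to threaded tip. At the start the flange lies against the port's mouth and one pair of flats is level (+z, -z), others at 60 degree steps: gripped from above with the tool leaning 30 degrees to either side about the port axis.
- plug: The same plug and origin: 0.3 to 0.5 kg, 87 mm long. Behind the head a round flange 50 mm across, 5 mm thick (20 to 25 mm from the origin along +x), then the shank, 26 mm thick, 42 mm long, with two thread lugs 38 mm across. Always starts screwed home, the head sagging 3 mm in the loose thread. The head has 60 mm of free space around it (but for flange and boss). Turning needs under 1 N m.
- plug_tip (a point): End of the plug's shank, 67 mm from its head's middle. THREAD: turned anticlockwise seen from the head (its top moves left as the robot looks in), the plug backs out 36 mm per turn and is free after 105 to 140 degrees, 11 mm out: e.g. two 60 degree turns, regripping between; let go, it stays, sagging a few degrees. Then it draws straight out; tip clear at 45 mm out.
- dish: Round shallow open aluminium dish, 192 mm across, 22 mm high, floor and wall 4 mm thick, 0.6 kg, loose on the bench to the left or right of the port. Origin: centre of its underside, z up. A plug laid in it rests on its flange, then its axis is at most 29 mm above the bench.
- bench_pin: Bystander: pale wooden block 150 x 100 x 24 mm with holes in its top, on the other side from the dish. Origin: centre of its underside.
- jar: Bystander: glass jar 64 mm across, 85 mm high. Origin: centre of its underside.
- hammer: Bystander: hammer lying on the bench. Origin under its middle.
There are look-alikes about, which are no part of the job. Several things look just like the dish: the one meant starts farthest to the robot's right.

How it is judged:
By the outcome, as a careful person would: the job done as asked, in the order asked, and still so for the second after the job is handed in, with the robot touching nothing.
It also fails if it takes over 51 s, if anything falls off the work surface, if the arm or the gripper's body presses on something with over 40 N, if the wrist force passes 120 N, or if a joint passes its speed limit or range.

## Working session

There is one attempt and no reset: what is moved stays moved. The work goes in short steps, Python scripts to look and compute and a shell command to move; the robot and the scene stay as the last step left them, time stands still between calls to the robot, and variables do not carry over. Pictures are saved under pics/ and viewed, and the job is handed in when it is done.

```bash
ls; mkdir -p pics
python3 - <<'E'
from bench import ctrl
import cv2
s=ctrl.get_state();print(s, ctrl.tip_reach)
for n in ["scene","top","wrist"]:
    m=ctrl.camera_model(n);print(n,m)
    cv2.imwrite(f"pics/{n}0.png",ctrl.get_image(n)[:,:,::-1])
E
```

```text
pics
{'time': 0.0, 'joint_positions': array([ 1.34509756,  0.32184228, -0.07005313,  1.45166723,  0.02260999,
        1.37075373, -0.0568934 ]), 'qd': array([-1.77989112e-04, -4.57437269e-04,  3.16273876e-04, -9.30730960e-04,
       -2.80342280e-05, -2.74761683e-04, -6.79030650e-04]), 'joint_torque': array([-3.70197777e-04, -4.91286314e+01, -4.03940734e-01, -3.12528026e+01,
       -6.39710063e-02,  4.37123794e-02,  1.90477235e-04]), 'position': array([ 0.15418995, -0.63092334,  0.2354526 ]), 'tool_rot': array([-3.11719627e+00, -3.75565511e-01,  5.32596203e-04]), 'ft_force': array([-0.23767169,  0.38312013, -0.45360763]), 'torque': array([-0.03898397,  0.02310952, -0.02135265]), 'grip_width': 1.0011006325069445} 0.014
scene {'mtx': array([[389.5334021 ,   0.        , 252.94738013],
       [  0.        , 389.5334021 , 189.18835561],
       [  0.        ,   0.        ,   1.        ]]), 'k1': -0.12312916033307451, 'xyz': array([ 0.94162681, -0.68793372,  0.74394639]), 'orientation': array([0.86509639, 0.22779998, 0.50295871])}
top {'mtx': array([[403.08890463,   0.        , 255.53390243],
       [  0.        , 403.08890463, 190.91583588],
       [  0.        ,   0.        ,   1.        ]]), 'k1': 0.027616750502809515, 'xyz': array([0.38590692, 0.01955596, 1.11323847]), 'orientation': array([ 0.07466872, -0.1160778 , -1.58822909])}
wrist {'mtx': array([[331.42608108,   0.        , 258.46031442],
       [  0.        , 331.42608108, 190.651377  ],
       [  0.        ,   0.        ,   1.        ]]), 'k1': -0.0002107027169899711, 'xyz': array([ 0.22328265, -0.61523619,  0.38384918]), 'orientation': array([-0.22208317,  0.17712446, -1.32228139])}
```

View pics/scene0.png

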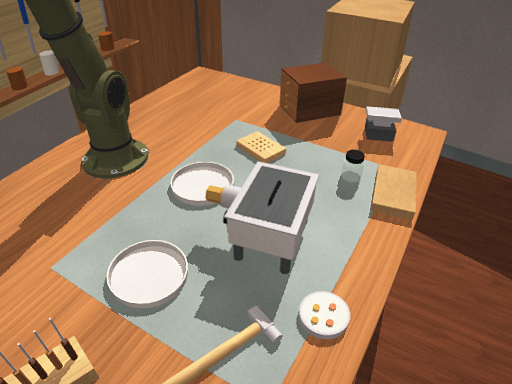

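View pics/top0.png

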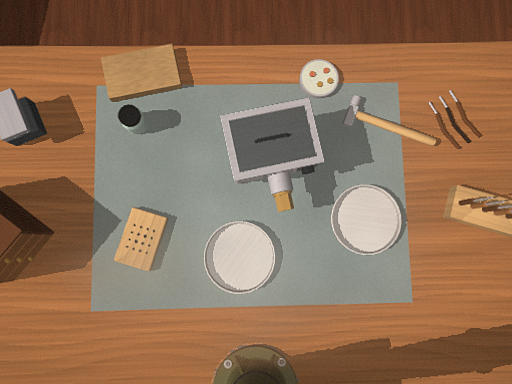

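View pics/wrist0.png

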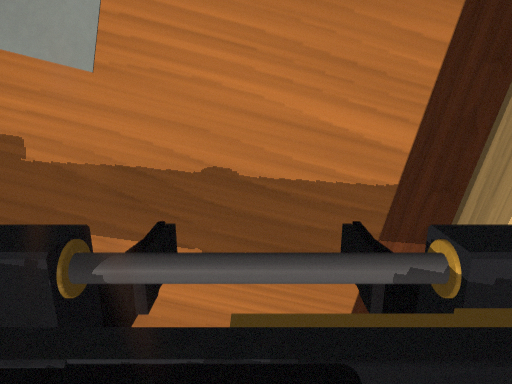

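The top view shows the tank at about (272,140), the brass plug at (284,200) pointing down the image, and two look-alike dishes. The right-hand one at (366,219) is the target. The hammer is at (390,120), the pin at (140,240) and the jar at (130,117).

```bash
cat > h.py <<'E'
import numpy as np,cv2
from scipy.spatial.transform import Rotation as R
from bench import ctrl
def ray(m,uv):
    K=m['mtx'];uv=np.asarray(uv,float).reshape(-1,2)
    d=np.c_[(uv[:,0]-K[0,2])/K[0,0],(uv[:,1]-K[1,2])/K[1,1]]
    s=d.copy()
    for _ in range(30): s=d/(1+m['k1']*(s**2).sum(1,keepdims=True))
    v=np.c_[s[:,0],-s[:,1],-np.ones(len(s))]
    return m['xyz'],R.from_rotvec(m['orientation']).apply(v)
def plane(m,uv,z):
    o,v=ray(m,uv);return o+v*((z-o[2])/v[:,2:])
def proj(m,p):
    c=R.from_rotvec(m['orientation']).inv().apply(np.atleast_2d(p)-m['xyz'])
    s=np.c_[c[:,0]/-c[:,2],-c[:,1]/-c[:,2]];s=s*(1+m['k1']*(s**2).sum(1,keepdims=True))
    K=m['mtx'];return np.c_[s[:,0]*K[0,0]+K[0,2],s[:,1]*K[1,1]+K[1,2]]
def tri(m1,u1,m2,u2):
    o1,v1=ray(m1,u1);o2,v2=ray(m2,u2);v1=v1[0]/np.linalg.norm(v1);v2=v2[0]/np.linalg.norm(v2)
    t=np.linalg.lstsq(np.c_[v1,-v2],o2-o1,rcond=None)[0]
    a=o1+v1*t[0];b=o2+v2*t[1];return (a+b)/2,np.linalg.norm(a-b)
def tool(): 
    s=ctrl.get_state();return np.array(s['position']),R.from_rotvec(s['tool_rot'])
def goto(p,Rt):
    """shift mm & rotvec in tool axes from the measured pose"""
    P,Q=tool();return np.round(Q.inv().apply(np.array(p)-P)*1000,1),np.round((Q.inv()*Rt).as_rotvec(),3)
E
python3 - <<'E'
from h import *
t=cv2.imread('pics/top0.png');s=cv2.imread('pics/scene0.png')
cv2.imwrite('pics/a.png',cv2.resize(t[80:280,190:420],None,fx=3.4,fy=3,interpolation=cv2.INTER_CUBIC) if 0 else cv2.resize(t[90:270,200:420],None,fx=3,fy=3,interpolation=cv2.INTER_CUBIC))
cv2.imwrite('pics/b.png',cv2.resize(s[150:310,160:340],None,fx=3.5,fy=3.5,interpolation=cv2.INTER_CUBIC))
E
```

```text
(no output)
```

View pics/a.png

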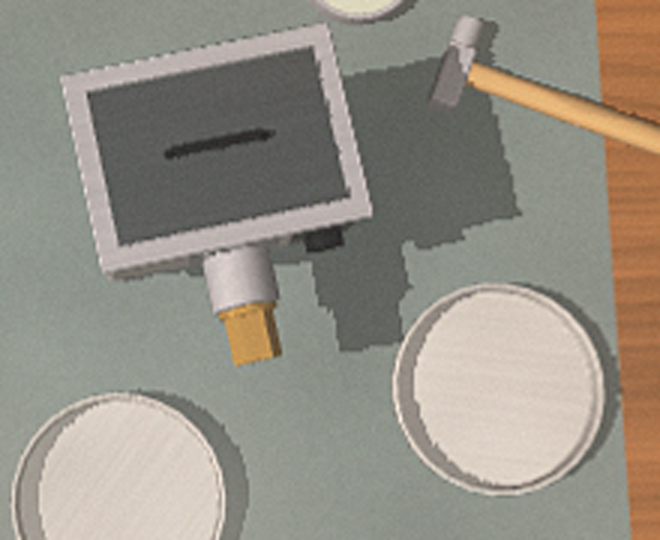

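View pics/b.png

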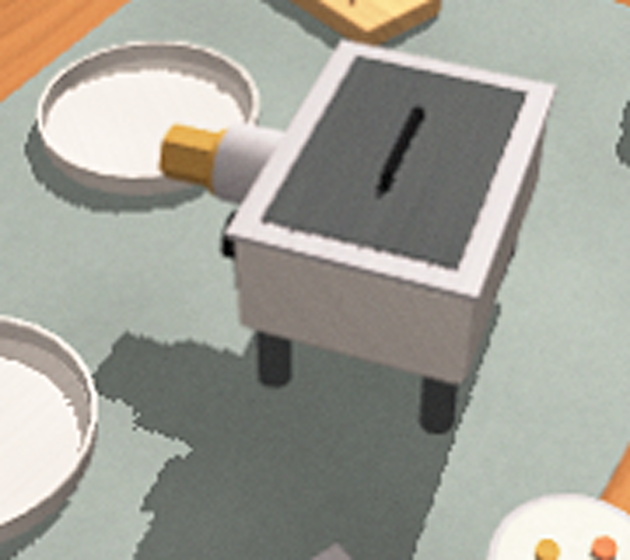

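Run:
```python
from h import *
mt=ctrl.camera_model('top');ms=ctrl.camera_model('scene')
t=cv2.imread('pics/top0.png');s=cv2.imread('pics/scene0.png')
c=np.array([[62,77],[328,25],[371,214],[105,270]])/3+[200,90]-.33
P=plane(mt,c,.156);print(np.round(P,4)); 
for a,b in((3,0),(2,1)): print('yaw',np.arctan2(*(P[b]-P[a])[1::-1]))
d=P[2]-P[3];print('yaw front',np.arctan2(d[0],-d[1]), np.linalg.norm(d),np.linalg.norm(P[0]-P[3]))
fm=(P[2]+P[3])/2;print('front mid',fm)
for nm,m,im,roi in(('top',mt,t,(185,215,265,300)),('scene',ms,s,(180,210,200,232))):
    h=cv2.cvtColor(im,cv2.COLOR_BGR2HSV)
    k=cv2.inRange(h,(8,120,80),(32,255,255));z=np.zeros_like(k);z[roi[0]:roi[1],roi[2]:roi[3]]=k[roi[0]:roi[1],roi[2]:roi[3]]
    cn=max(cv2.findContours(z,0,1)[0],key=cv2.contourArea)
    M=cv2.moments(z,True);uv=(M['m10']/M['m00'],M['m01']/M['m00']);print(nm,uv,M['m00'],cv2.boxPoints(cv2.minAreaRect(cn)).round(1).tolist())
    if nm=='top':ut=uv;print('bp',plane(m,cv2.boxPoints(cv2.minAreaRect(cn)),.115).round(4))
    else: us=uv
print('head tri',tri(mt,ut,ms,us),'plane',plane(mt,ut,.113))
# dish rims
h=cv2.cvtColor(t,cv2.COLOR_BGR2HSV)
k=cv2.inRange(h,(0,0,150),(40,45,255));
n,l,st,ce=cv2.connectedComponentsWithStats(k)
for i in range(1,n):
    if st[i,4]>1500:
        cn=max(cv2.findContours((l==i).astype(np.uint8),0,1)[0],key=cv2.contourArea)
        e=cv2.fitEllipse(cv2.convexHull(cn));print(st[i],e,plane(mt,[e[0]],.022),plane(mt,[e[0]],.004))
```

```text
[[ 0.6895  0.0751  0.156 ]
 [ 0.7306 -0.1436  0.156 ]
 [ 0.5722 -0.1728  0.156 ]
 [ 0.5303  0.0426  0.156 ]]
yaw 0.20140488824322375
yaw 0.18176673599762735
yaw front 0.19243511861858034 0.21937461593543597 0.16256739399969877
front mid [ 0.55123528 -0.0650877   0.156     ]
top (282.78195488721803, 200.4248120300752) 266.0 [[272.70001220703125, 193.89999389648438], [290.5, 189.10000610351562], [295.20001220703125, 206.60000610351562], [277.5, 211.39999389648438]]
bp [[ 0.4989 -0.0507  0.115 ]
 [ 0.5103 -0.0955  0.115 ]
 [ 0.4661 -0.1061  0.115 ]
 [ 0.4549 -0.0614  0.115 ]]
scene (213.77678571428572, 193.65178571428572) 224.0 [[204.3000030517578, 201.10000610351562], [207.5, 184.10000610351562], [223.1999969482422, 187.0], [220.0, 204.0]]
head tri (array([ 0.478648  , -0.07954133,  0.1068241 ]), np.float64(0.01072926649421938)) plane [[ 0.48226225 -0.07562651  0.113     ]]
[ 220   97  104   98 2240] ((272.3085021972656, 140.70855712890625), (103.12871551513672, 110.82566833496094), 67.22161865234375) [[ 0.65779157 -0.06006158  0.022     ]] [[ 0.66227631 -0.06137487  0.004     ]]
[ 330  184   72   72 3653] ((365.51275634765625, 219.36962890625), (69.69232940673828, 72.21441650390625), 138.9354705810547) [[ 0.43517117 -0.30785156  0.022     ]] [[ 0.43598379 -0.31325215  0.004     ]]
[ 121  221  174   87 6682] ((213.29383850097656, 267.0358581542969), (89.2607192993164, 177.94769287109375), 88.32341766357422) [[0.31683769 0.10595233 0.022     ]] [[0.31569839 0.10737744 0.004     ]]
```

```bash
cat >> h.py <<'E'
YAW=.192;U=np.array([np.cos(YAW),np.sin(YAW),0]);HEAD=np.array([.479,-.0785,.1075])
R0=R.from_matrix(np.c_[U,np.cross([0,0,-1],U),[0,0,-1]])
def pose(phi_deg,ax=-.004,back=0,ahead=.003,head=None,flip=False):
    """tool leaning phi about port axis, ax: along axis from head mid, back: along -tool z"""
    Rt=R.from_rotvec(U*np.radians(phi_deg))*R0
    if flip: Rt=Rt*R.from_rotvec([0,0,np.pi])
    return (HEAD if head is None else head)+U*ax+Rt.apply([0,0,ahead-back]),Rt
E
python3 - <<'E'
from h import *
p,r=pose(30,back=.11);print(p,goto(p,r))
E
```

```text
[ 0.48528251 -0.1317802   0.20016472] (array([ 440.2, -406.3,   36.1]), array([0.522, 0.013, 0.047]))
```

```bash
python3 -m handwheel '[[40,-37,-2,0.05,0,0,-1],[80,-74,-4,0.1,0,0,-1],[120,-111,-5,0.15,0,0,-1],[160,-148,-5,0.2,0,0.01,-1],[200,-185,-5,0.25,0,0.02,-1],[240,-222,0,0.3,0.005,0.02,-1],[280,-259,5,0.35,0.01,0.03,-1],[320,-296,12,0.4,0.01,0.04,-1],[360,-333,20,0.45,0.01,0.04,-1],[400,-370,30,0.5,0.013,0.047,-1],[440,-406,36,0.522,0.013,0.047,-1],[440,-406,36,0.522,0.013,0.047,-1]]' 40
python3 - <<'E'
from h import *
p,r=pose(30,back=.11);print(goto(p,r),ctrl.get_state()['joint_positions'])
E
```

```text
time: 1.65
position: [0.4864, -0.1275, 0.2001]
tool_rot: [-2.605, -0.261, 0.069]
ft_force: [-0.3, -0.0, 0.2]
grip_width: 1.001
(array([-1.9,  3.4, -2.1]), array([-0.002,  0.003,  0.007])) [ 0.82846464  0.30355421 -0.41454346  1.6688313  -0.30388393  1.51083231
 -0.89170272]
```

Run:
```python
from h import *
m=ctrl.camera_model('wrist');im=ctrl.get_image('wrist')[:,:,::-1].copy()
print(tool()[0])
cv2.imwrite('pics/w1raw.png',im)
for a in(-.02,.02,.025):
  for z in (0,):
    q=HEAD+U*a;uv=proj(m,q)[0];cv2.circle(im,tuple(int(v) for v in uv),3,(0,0,255),-1);print(a,uv)
cv2.imwrite('pics/w1.png',im)
s=ctrl.get_image('scene')[:,:,::-1];cv2.imwrite('pics/s1.png',s)
```

```text
[ 0.48547694 -0.13059002  0.20002838]
-0.02 [261.99752893 214.51410459]
0.02 [262.5070871  165.81398354]
0.025 [262.57372776 159.44467702]
```

View pics/w1.png

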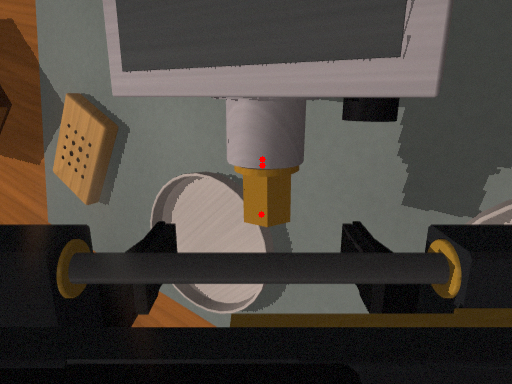

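View pics/s1.png

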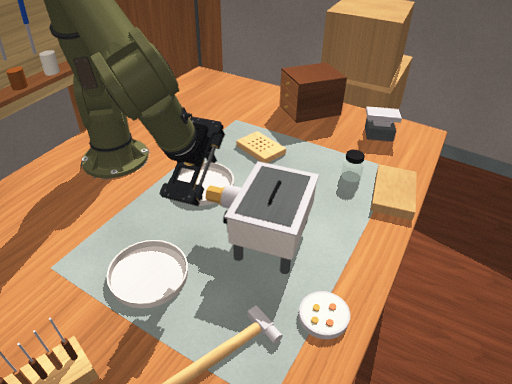

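Run:
```python
from h import *
m=ctrl.camera_model('wrist')
p,r=pose(30);X,Y,Z=r.as_matrix().T
C=.0208
for a in(-.02,.02): print('ridge',a,proj(m,HEAD+U*a-Z*C), 'sides',proj(m,HEAD+U*a-Z*C/2+Y*.018),proj(m,HEAD+U*a-Z*C/2-Y*.018))
print('boss',[proj(m,HEAD+U*a+Y*s*.029+[0,0,.0025])[0].round(1) for a in(.025,.07) for s in(-1,1)])
im=cv2.imread('pics/w1raw.png');cv2.imwrite('pics/w1c.png',cv2.resize(im[80:250,200:340],None,fx=3.5,fy=3.5,interpolation=cv2.INTER_CUBIC))
```

```text
ridge -0.02 [[256.55264993 219.98853213]] sides [[279.57863146 215.38357222]] [[233.63056276 215.38604661]]
ridge 0.02 [[256.4946072  167.77041645]] sides [[280.48884024 165.08119911]] [[232.61309401 165.07268955]]
boss [array([217.4, 156.7]), array([292.5, 156.7]), array([215.4,  96.1]), array([294.2,  96.1])]
```

View pics/w1c.png

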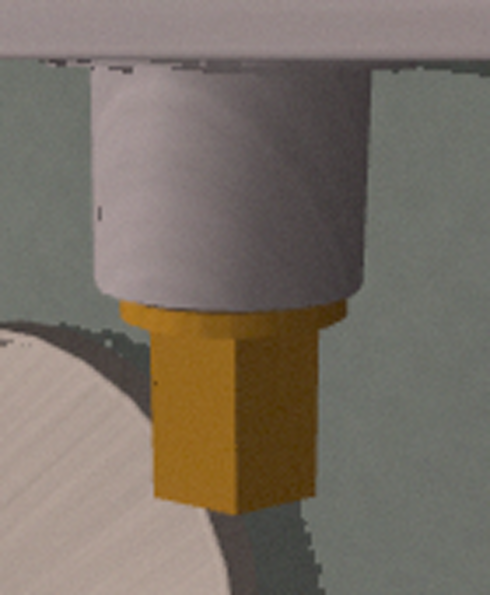

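Run:
```python
from h import *
print(tool()[0],ctrl.get_state()['qd'].round(3));m=ctrl.camera_model('wrist');im=ctrl.get_image('wrist')[:,:,::-1].copy();print(tool()[0])
print(m['xyz'],R.from_rotvec(m['orientation']).as_matrix().round(3))
p,r=pose(30);X,Y,Z=r.as_matrix().T
C=.0208
for a in(-.02,.02): print(proj(m,HEAD+U*a),'ridge',a,proj(m,HEAD+U*a-Z*C), 'sides',proj(m,HEAD+U*a-Z*C/2+Y*.018),proj(m,HEAD+U*a-Z*C/2-Y*.018))
cv2.imwrite('pics/w2c.png',cv2.resize(im[80:250,200:340],None,fx=3.5,fy=3.5,interpolation=cv2.INTER_CUBIC))
```

```text
[ 0.48503936 -0.13252968  0.2001353 ] [ 0.024 -0.01   0.029 -0.006  0.006  0.     0.001]
[ 0.48484336 -0.13365034  0.20027548]
[ 0.56895419 -0.19232938  0.3286584 ] [[ 0.166  0.923  0.348]
 [-0.851  0.313 -0.423]
 [-0.499 -0.226  0.837]]
[[256.65735277 211.12382438]] ridge -0.02 [[256.55264993 219.98853213]] sides [[279.57863146 215.38357222]] [[233.63056276 215.38604661]]
[[256.60802996 162.59200539]] ridge 0.02 [[256.4946072  167.77041645]] sides [[280.48884024 165.08119911]] [[232.61309401 165.07268955]]
```

View pics/w2c.png

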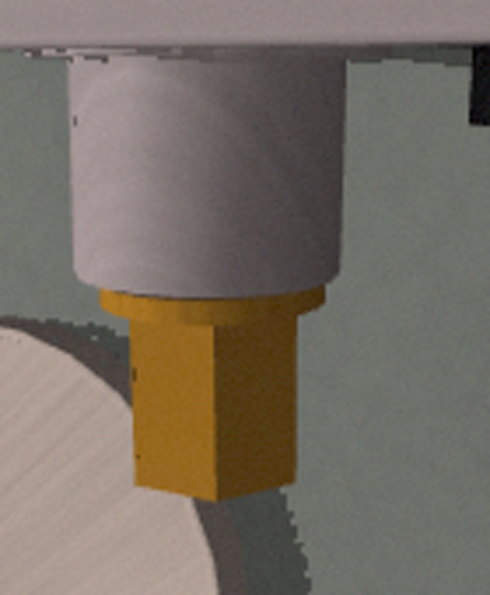

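The wrist picture shows the hex ridge at (262,223) against a predicted (257,220). I'm correcting the head estimate by about 3 mm to the right and 2 mm towards the robot.

```bash
sed -i 's/HEAD=np.array(.*/HEAD=np.array([.4775,-.081,.1065])/' h.py; python3 -m handwheel '[[0,0,0,0,0,0,-1],[0,0,0,0,0,0,-1]]'
python3 - <<'E'
from h import *
s=ctrl.get_state();print(s['position'],s['qd'].round(3))
p,r=pose(30);print(goto(p,r))
p,r=pose(30,back=.11);print(p,goto(p,r))
m=ctrl.camera_model('wrist')
X,Y,Z=r.as_matrix().T
for a in(-.02,.02): print('ridge',a,proj(m,HEAD+U*a-Z*.0208))
im=ctrl.get_image('wrist')[:,:,::-1].copy();print(tool()[0])
cv2.imwrite('pics/w3c.png',cv2.resize(im[80:250,200:340],None,fx=3.5,fy=3.5,interpolation=cv2.INTER_CUBIC))
E
```

```text
time: 2.05
position: [0.485, -0.1338, 0.2007]
tool_rot: [-2.61, -0.248, 0.066]
ft_force: [0.7, 0.7, 0.7]
grip_width: 1.001
[ 0.48503686 -0.13378037  0.20067454] [-0.005  0.001 -0.005  0.001 -0.001 -0.002 -0.   ]
(array([ -1.5,   0.7, 111.2]), array([ 0.002, -0.002, -0.002]))
[ 0.48378251 -0.1342802   0.19916472] (array([-1.3,  1. ,  1.2]), array([ 0.002, -0.002, -0.002]))
ridge -0.02 [[258.74716273 222.03302942]]
ridge 0.02 [[258.65351365 170.1523117 ]]
[ 0.48509406 -0.13347689  0.20066808]
```

View pics/w3c.png

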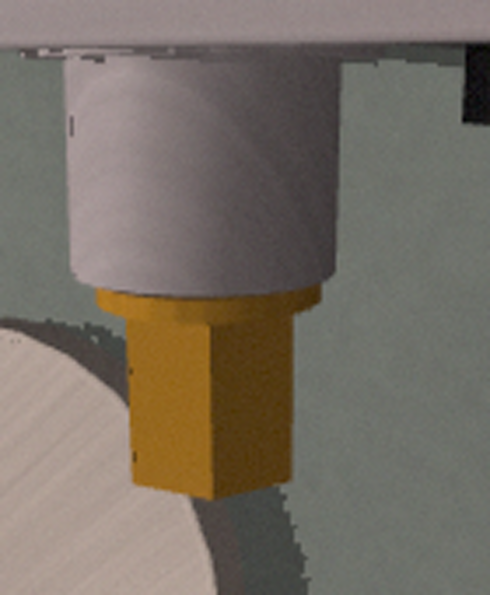

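The ridge is now at (260.4,222.5) against a predicted (258.7,222.0), which agrees to about 1 mm. I'm descending to the head and closing.

```bash
python3 -m handwheel '[[-1,1,30,0,0,0,-1],[-1,1,65,0,0,0,-1],[-1,2,90,0,0,0,-1],[-1,2,105,0,0,0,-1],[-1,2,111,0,0,0,-1],[-1,2,111,0,0,0,-1],[-1,2,111,0,0,0,-1]]' 40
python3 - <<'E'
from h import *
p,r=pose(30);print(goto(p,r))
m=ctrl.camera_model('wrist');im=ctrl.get_image('wrist')[:,:,::-1].copy()
cv2.imwrite('pics/w4.png',im)
E
```

```text
time: 2.98
position: [0.4749, -0.0808, 0.104]
tool_rot: [-2.61, -0.25, 0.065]
ft_force: [0.5, -1.0, -0.4]
grip_width: 1.004
(array([-1.4, -0.6,  0.5]), array([ 0.003, -0.002, -0.   ]))
```

View pics/w4.png

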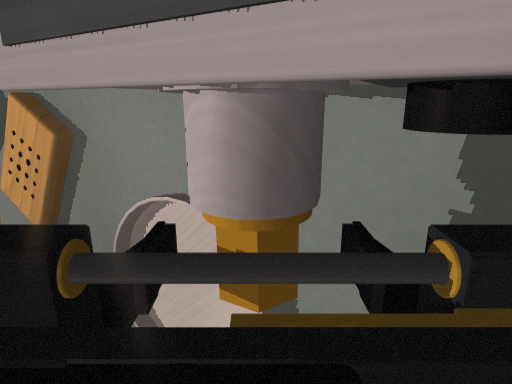

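The head, at columns 217–298, sits midway between the fingers at columns 176 and 342. I'm closing now.

```bash
python3 -m handwheel '[[0,0,0,0,0,0,0],[0,0,0,0,0,0,0.5],[0,0,0,0,0,0,1],[0,0,0,0,0,0,1],[0,0,0,0,0,0,1],[0,0,0,0,0,0,1],[0,0,0,0,0,0,1],[0,0,0,0,0,0,1]]' 40
python3 - <<'E'
from h import *
s=ctrl.get_state();print(s['torque'],s['ft_force'])
p,r=pose(30);print(goto(p,r))
P,Q=tool()
# screw path: rotate -60 about U through grasp axis, out 6mm
def path(steps,ahead,tot0=0):
  c=P-Q.apply([0,0,ahead])
  for a in steps:
    Rt=R.from_rotvec(-U*np.radians(a))*Q
    p=c-U*.036*a/360+Rt.apply([0,0,ahead])
    print(a,(Q.inv().apply(p-P)*1000).round(1),(Q.inv()*Rt).as_rotvec().round(3))
path(range(10,61,10),.003)
E
```

```text
time: 4.03
position: [0.4742, -0.08, 0.1034]
tool_rot: [-2.609, -0.251, 0.067]
ft_force: [-0.5, 0.1, 0.7]
grip_width: 0.406
[-0.52718304 -0.10800103  0.11498177] [-0.48301382  0.12932343  0.69083588]
(array([-0.9, -0.1, -0.5]), array([ 0.001, -0.   ,  0.   ]))
10 [-1.   0.5 -0. ] [-0.175 -0.    -0.   ]
20 [-2.   1.  -0.2] [-0.349 -0.    -0.   ]
30 [-3.   1.5 -0.4] [-0.524 -0.    -0.   ]
40 [-4.   1.9 -0.7] [-0.698 -0.    -0.   ]
50 [-5.   2.3 -1.1] [-0.873 -0.    -0.   ]
60 [-6.   2.6 -1.5] [-1.047 -0.    -0.   ]
```

```bash
python3 -m handwheel '[[-0.5,0.2,0,-0.09,0,0,1],[-1.5,0.7,0,-0.26,0,0,1],[-2.5,1.2,-0.2,-0.436,0,0,1],[-3.5,1.7,-0.5,-0.61,0,0,1],[-4.5,2.1,-0.9,-0.785,0,0,1],[-5.5,2.4,-1.3,-0.96,0,0,1],[-6,2.6,-1.5,-1.047,0,0,1],[-6,2.6,-1.5,-1.047,0,0,1],[-6,2.6,-1.5,-1.047,0,0,1]]' 40
python3 - <<'E'
from h import *
s=ctrl.get_state();print(s['torque'],s['ft_force'],s['joint_positions'])
p,r=pose(-30,ax=-.010);print(goto(p,r))
m=ctrl.camera_model('wrist');im=ctrl.get_image('wrist')[:,:,::-1].copy()
cv2.imwrite('pics/w5.png',im)
E
```

```text
time: 5.15
position: [0.4694, -0.0845, 0.1037]
tool_rot: [2.606, 0.249, 0.069]
ft_force: [0.9, -1.7, 1.2]
grip_width: 0.409
[ 0.22884681 -0.36868668 -0.09360991] [ 0.89300767 -1.71905692  1.24649197] [ 0.32050155  0.10042481 -0.60081328  2.12297519  0.6654385   1.09081617
 -2.02218537]
(array([-1.3, -0.2, -0.4]), array([ 0.001, -0.001, -0.002]))
```

View pics/w5.png

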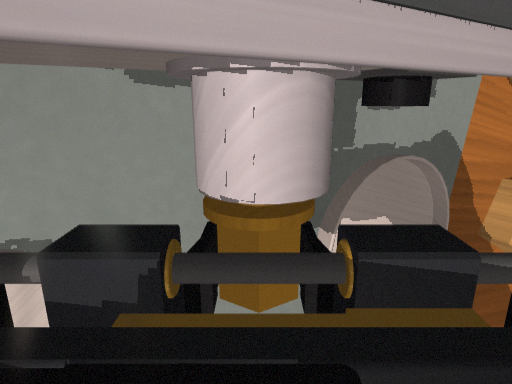

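```bash
python3 -m handwheel '[[0,0,0,0,0,0,0.3],[0,0,0,0,0,0,-0.3],[0,0,0,0,0,0,-1],[0,0,0,0,0,0,-1],[0,0,0,0,0,0,-1],[0,0,0,0,0,0,-1]]'
python3 - <<'E'
from h import *
p,r=pose(-30,ax=-.010);print(goto(p,r))
P,Q=tool()
c=P-Q.apply([0,0,.003])
for a in range(10,61,10):
    Rt=R.from_rotvec(U*np.radians(a))*Q
    p=c+Rt.apply([0,0,.003]);print(a,(Q.inv().apply(p-P)*1000).round(1),(Q.inv()*Rt).as_rotvec().round(3))
m=ctrl.camera_model('wrist');im=ctrl.get_image('wrist')[:,:,::-1].copy()
cv2.imwrite('pics/w6.png',im)
E
```

```text
time: 5.95
position: [0.4687, -0.0843, 0.1033]
tool_rot: [2.606, 0.25, 0.067]
ft_force: [-0.8, -0.2, 0.5]
grip_width: 0.89
(array([-0.7,  0.2, -0.6]), array([ 0.002,  0.   , -0.   ]))
10 [-0.  -0.5 -0. ] [ 0.175 -0.    -0.   ]
20 [-0.  -1.  -0.2] [ 0.349 -0.    -0.   ]
30 [-0.  -1.5 -0.4] [ 0.524 -0.    -0.   ]
40 [-0.  -1.9 -0.7] [ 0.698 -0.    -0.   ]
50 [-0.  -2.3 -1.1] [ 0.873 -0.    -0.   ]
60 [-0.  -2.6 -1.5] [ 1.047e+00 -1.000e-03 -0.000e+00]
```

View pics/w6.png

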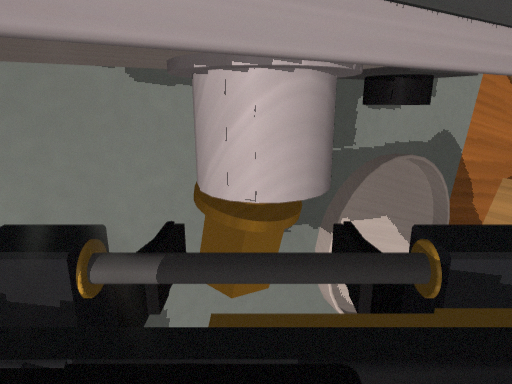

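On release the plug tilted, with the head front now at about (236,290) and sagging. The open fingers still have clearance on both sides. I'm rotating back around it and looking again.

```bash
python3 -m handwheel '[[0,-0.3,0,0.09,0,0,-1],[0,-0.8,-0.1,0.26,0,0,-1],[0,-1.3,-0.3,0.436,0,0,-1],[0,-1.7,-0.6,0.61,0,0,-1],[0,-2.1,-0.9,0.785,0,0,-1],[0,-2.5,-1.3,0.96,0,0,-1],[0,-2.6,-1.5,1.047,0,0,-1],[0,-2.6,-1.5,1.047,0,0,-1],[0,-2.6,-1.5,1.047,0,0,-1]]'
python3 - <<'E'
from h import *
p,r=pose(30,ax=-.010);print(goto(p,r))
m=ctrl.camera_model('wrist');im=ctrl.get_image('wrist')[:,:,::-1].copy()
cv2.imwrite('pics/w7.png',im)
cv2.imwrite('pics/s7.png',cv2.resize(ctrl.get_image('scene')[130:280,140:300,::-1],None,fx=3.5,fy=3.5,interpolation=cv2.INTER_CUBIC))
E
```

```text
time: 7.12
position: [0.4682, -0.0803, 0.1035]
tool_rot: [-2.61, -0.253, 0.067]
ft_force: [0.5, -0.3, 0.3]
grip_width: 0.999
(array([-1. ,  0.6, -0.8]), array([0.003, 0.   , 0.001]))
```

View pics/w7.png

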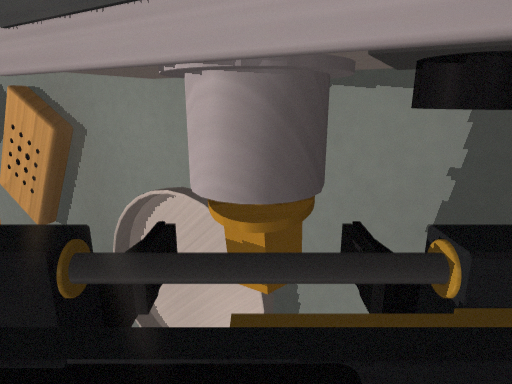

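View pics/s7.png

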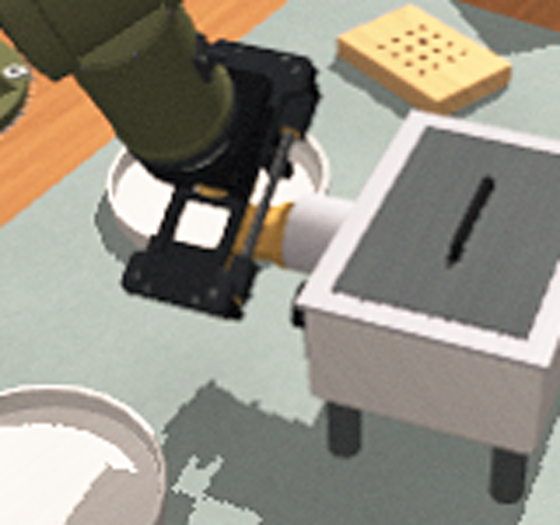

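Run:
```python
import cv2
a=cv2.imread('pics/w6.png')[180:310,180:330];b=cv2.imread('pics/w7.png')[180:310,180:330]
import numpy as np
cv2.imwrite('pics/z.png',cv2.resize(np.hstack([a,b]),None,fx=2.6,fy=2.6,interpolation=cv2.INTER_CUBIC))
```

```text
(no output)
```

View pics/z.png

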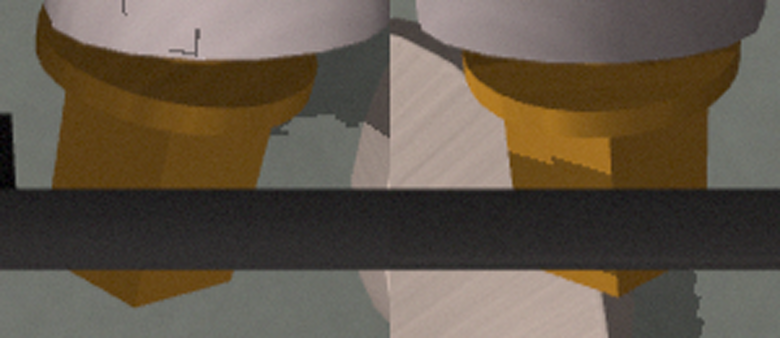

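Run:
```python
from h import *
P,Q=tool();L=np.cross([0,0,1],U)
piv=HEAD+U*.055
def mv(s,y):
    D=R.from_rotvec([0,0,-np.radians(y)])*R.from_rotvec(-L*np.radians(s))
    p=piv+D.apply(P-piv);Rt=D*Q
    return (Q.inv().apply(p-P)*1000).round(1),(Q.inv()*Rt).as_rotvec().round(3),p-P
for s,y in((5,1.5),(10,3)):print(mv(s,y))
```

```text
(array([0.6, 1.3, 5.6]), array([-0.001,  0.089, -0.021]), array([ 0.00023683,  0.00173268, -0.00554659]))
(array([ 1.6,  2.7, 11.2]), array([-0.005,  0.177, -0.041]), array([ 0.00099775,  0.00351344, -0.01103115]))
```

```bash
python3 -m handwheel '[[0.3,0.6,2.8,0,0.045,-0.01,-1],[0.6,1.3,5.6,0,0.089,-0.02,-1],[1,2,8.4,-0.003,0.133,-0.03,-1],[1.6,2.7,11.2,-0.005,0.177,-0.04,-1],[1.6,2.7,11.2,-0.005,0.177,-0.04,-1],[1.6,2.7,11.2,-0.005,0.177,-0.04,-1]]'
python3 - <<'E'
from h import *
m=ctrl.camera_model('wrist');im=ctrl.get_image('wrist')[:,:,::-1].copy()
cv2.imwrite('pics/w8.png',im)
E
```

```text
time: 7.98
position: [0.4696, -0.0773, 0.0928]
tool_rot: [-2.595, -0.242, -0.178]
ft_force: [0.5, -0.2, -0.1]
grip_width: 0.998
```

View pics/w8.png

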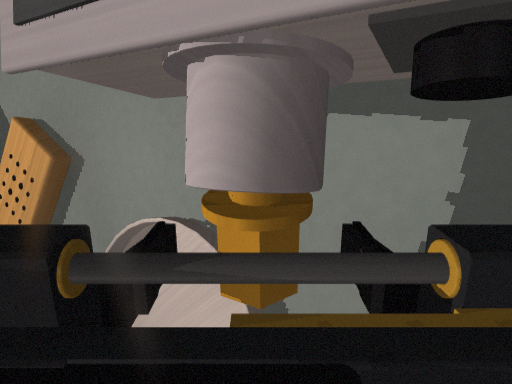

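Seen from the tool, the head is back at the w4 position (columns 217–298, ridge end at (258,306)), so the sag estimate is right. I'm closing again.

```bash
python3 -m handwheel '[[0,0,0,0,0,0,0],[0,0,0,0,0,0,0.5],[0,0,0,0,0,0,1],[0,0,0,0,0,0,1],[0,0,0,0,0,0,1],[0,0,0,0,0,0,1],[0,0,0,0,0,0,1],[0,0,0,0,0,0,1]]' 50
python3 - <<'E'
from h import *
s=ctrl.get_state();print(s['torque'],s['ft_force'])
P,Q=tool()
p,r=pose(30,ax=-.011);A=goto(p,r);print(A)
for ang in range(0,81,10):
    p,rt=pose(30-ang,ax=-.011-.036*ang/360)
    print(ang,*goto(p,rt))
E
```

```text
time: 9.02
position: [0.4689, -0.0772, 0.0923]
tool_rot: [-2.593, -0.241, -0.177]
ft_force: [-1.5, 2.3, 1.3]
grip_width: 0.412
[-0.16291917  0.24363695  0.32504951] [-1.46836442  2.28394839  1.3297015 ]
(array([ -1.1,  -2.4, -12.4]), array([ 0.006, -0.177,  0.041]))
0 [ -1.1  -2.4 -12.4] [ 0.006 -0.177  0.041]
10 [ -2.1  -2.  -12.6] [-0.168 -0.18   0.025]
20 [ -3.   -1.5 -12.9] [-0.342 -0.182  0.009]
30 [ -4.   -1.1 -13.3] [-0.517 -0.183 -0.007]
40 [ -4.9  -0.7 -13.8] [-0.691 -0.184 -0.023]
50 [ -5.9  -0.3 -14.3] [-0.865 -0.183 -0.039]
60 [ -6.8  -0.1 -14.9] [-1.039 -0.181 -0.056]
70 [ -7.7   0.1 -15.6] [-1.213 -0.179 -0.073]
80 [ -8.6   0.2 -16.2] [-1.387 -0.175 -0.09 ]
```

```bash
python3 -m handwheel '[[-0.3,-0.6,-3,0,-0.045,0.01,1],[-0.6,-1.2,-6,0.002,-0.09,0.02,1],[-0.9,-1.8,-9,0.004,-0.135,0.03,1],[-1.2,-2.4,-11.5,0.006,-0.177,0.04,1],[-1.2,-2.4,-11.5,0.006,-0.177,0.04,1]]' 50
python3 -c "
from h import *
s=ctrl.get_state();print(s['torque'],s['ft_force']);p,r=pose(30,ax=-.011);print(goto(p,r))
m=ctrl.camera_model('wrist');im=ctrl.get_image('wrist')[:,:,::-1].copy()
cv2.imwrite('pics/w9.png',im)"
```

```text
time: 9.65
position: [0.4672, -0.0818, 0.1027]
tool_rot: [-2.608, -0.252, 0.066]
ft_force: [0.5, -0.2, -2.3]
grip_width: 0.409
[-0.5897786  -0.33615894 -0.10241822] [ 0.52371895 -0.17092041 -2.27010633]
(array([-0.8, -0.9, -0.8]), array([ 0.001, -0.   ,  0.001]))
```

View pics/w9.png

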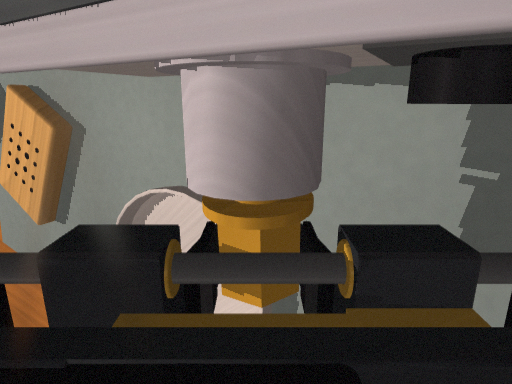

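The plug is level again and held, with forces around 2 N. Turning it another 80°.

```bash
python3 -m handwheel '[[-0.5,0.2,0,-0.09,0,0,1],[-1.5,0.7,0,-0.26,0,0,1],[-2.5,1.2,-0.2,-0.436,0,0,1],[-3.5,1.7,-0.5,-0.61,0,0,1],[-4.5,2.1,-0.9,-0.785,0,0,1],[-5.5,2.4,-1.3,-0.96,0,0,1],[-6.5,2.7,-1.8,-1.13,0,0,1],[-7.5,2.9,-2.2,-1.31,0,0,1],[-8,2.9,-2.5,-1.396,0,0,1],[-8,2.9,-2.5,-1.396,0,0,1],[-8,2.9,-2.5,-1.396,0,0,1]]' 50
python3 -c "
from h import *
s=ctrl.get_state();print(s['torque'],s['ft_force'],s['joint_positions']);p,r=pose(-50,ax=-.0182);print(goto(p,r))
P,Q=tool();print('out',Q.inv().apply(-U*.05)*1000,'right',Q.inv().apply(np.cross(U,[0,0,1]))*100)
m=ctrl.camera_model('wrist');im=ctrl.get_image('wrist')[:,:,::-1].copy()
cv2.imwrite('pics/w10.png',im)"
```

```text
time: 11.08
position: [0.4599, -0.0882, 0.1047]
tool_rot: [2.259, 0.214, 0.102]
ft_force: [1.4, -2.7, 3.2]
grip_width: 0.411
[ 0.13610015 -0.45709146 -0.07325119] [ 1.35269669 -2.68996695  3.2094073 ] [ 0.12790844  0.26507609 -0.64038758  2.16693399  1.00354798  1.35142657
 -2.45087438]
(array([ 0.5, -1. , -1. ]), array([ 0.002,  0.001, -0.003]))
out [-4.99997882e+01  1.39857783e-01  4.02697206e-02] right [ 0.2412342  64.15578434 76.70708665]
```

View pics/w10.png

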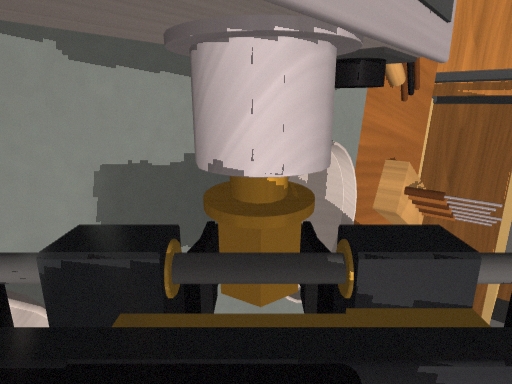

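```bash
python3 -m handwheel '[[-3,0,0,0,0,0,1],[-6,0,0,0,0,0,1],[-9,0,0,0,0,0,1],[-12,0,0,0,0,0,1]]' 50
python3 -c "
from h import *
s=ctrl.get_state();print(s['torque'],s['ft_force'],s['joint_positions']);p,r=pose(-50,ax=-.030);print(goto(p,r))"
```

```text
time: 11.62
position: [0.4491, -0.0898, 0.1048]
tool_rot: [2.26, 0.215, 0.106]
ft_force: [6.8, -3.2, 1.5]
grip_width: 0.409
[ 0.16151602 -0.9644254   0.45911519] [ 6.80770701 -3.1594592   1.470239  ] [ 0.13173937  0.24116551 -0.64742084  2.19293932  0.9929065   1.34094335
 -2.45448993]
(array([-0.5, -0.7, -0.6]), array([ 0.001, -0.002, -0.003]))
```

```bash
python3 -m handwheel '[[-5,0,0,0,0,0,1],[-10,0,0,0,0,0,1],[-15,0,0,0,0,0,1],[-20,0,0,0,0,0,1],[-25,0,0,0,0,0,1],[-28,0,0,0,0,0,1],[-28,0,0,0,0,0,1]]' 50
python3 -c "
from h import *
s=ctrl.get_state();print(s['torque'],s['ft_force'],s['joint_positions']);p,r=pose(-50,ax=-.058);print(goto(p,r))
m=ctrl.camera_model('wrist');im=ctrl.get_image('wrist')[:,:,::-1].copy()
cv2.imwrite('pics/w11.png',im)"
```

```text
time: 12.5
position: [0.42, -0.0946, 0.1037]
tool_rot: [2.26, 0.217, 0.102]
ft_force: [0.4, 0.1, -3.9]
grip_width: 0.413
[ 1.44738756  0.36345576 -0.05756284] [ 0.39173454  0.08296631 -3.91840384] [ 0.13667927  0.18583219 -0.66277116  2.25490159  0.96027765  1.32274724
 -2.45907811]
(array([ 1. ,  0.6, -0.7]), array([ 0., -0., -0.]))
```

View pics/w11.png

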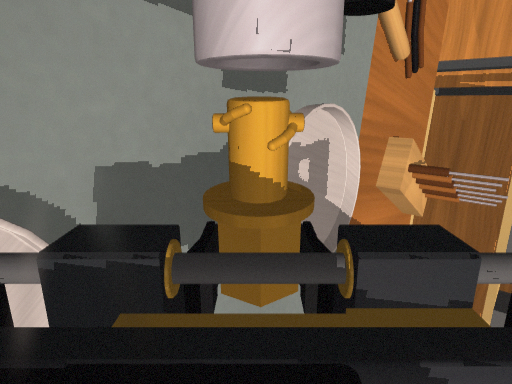

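The plug is fully out and held, with the lugs visible at (225,122) and (295,122) and its tip at row 98, clear of the boss edge at row 68. The force reading gives a weight of about 0.4 kg. Next I'll work out the transfer above the dish.

Run:
```python
from h import *
D=np.array([.4352,-.3079,0]);P,Q=tool()
tgt=D-U*(.023+.0045);tgt[2]=.12
print(tgt)
for i,f in enumerate(np.linspace(0,1,12)[1:]):
    p=P+(tgt-P)*f; p-=U*.004*np.sin(np.pi*min(1,f*1.5)) 
    Rt=R.from_rotvec(U*np.radians(50*f))*Q
    print((Q.inv().apply(p-P)*1000).round(1),(Q.inv()*Rt).as_rotvec().round(3),p.round(3))
```

```text
[ 0.40820532 -0.31314762  0.12      ]
[-6.5 13.5 13.8] [ 0.079 -0.     0.   ] [ 0.418 -0.115  0.105]
[-12.8  27.1  27.7] [ 0.159 -0.     0.   ] [ 0.415 -0.135  0.107]
[-18.4  40.6  41.5] [ 0.238 -0.     0.   ] [ 0.413 -0.155  0.108]
[-23.4  54.1  55.3] [ 0.317 -0.     0.   ] [ 0.412 -0.175  0.11 ]
[-27.7  67.7  69.2] [ 0.397 -0.     0.   ] [ 0.411 -0.195  0.111]
[-31.4  81.2  83. ] [ 0.476 -0.     0.   ] [ 0.412 -0.214  0.113]
[-34.6  94.8  96.8] [ 0.555 -0.     0.   ] [ 0.412 -0.234  0.114]
[-38.9 108.3 110.7] [ 0.635 -0.     0.   ] [ 0.412 -0.254  0.116]
[-43.8 121.8 124.5] [ 0.714 -0.     0.   ] [ 0.41  -0.273  0.117]
[-48.7 135.4 138.3] [ 0.793 -0.     0.   ] [ 0.409 -0.293  0.119]
[-53.5 148.9 152.2] [ 0.873 -0.     0.   ] [ 0.408 -0.313  0.12 ]
```

```bash
python3 -m handwheel '[[-5,6,6,0.03,0,0,1],[-10,16,16,0.08,0,0,1],[-15,29,30,0.16,0,0,1],[-20,43,44,0.24,0,0,1],[-24,57,58,0.32,0,0,1],[-28,71,72,0.41,0,0,1],[-32,85,87,0.5,0,0,1],[-36,99,101,0.58,0,0,1],[-40,113,115,0.66,0,0,1],[-45,127,130,0.75,0,0,1],[-50,140,143,0.82,0,0,1],[-53.5,149,152,0.873,0,0,1]]' 50
python3 -m handwheel '[[0,0,0,0,0,0,1],[0,0,0,0,0,0,1],[0,0,0,0,0,0,1],[0,0,0,0,0,0,1]]' 50
python3 - <<'E'
from h import *
for n in('top','scene','wrist'):
    cv2.imwrite(f'pics/{n}12.png',ctrl.get_image(n)[:,:,::-1])
s=ctrl.get_state();print(s['position'],s['ft_force'],s['joint_positions'])
D=np.array([.4352,-.3079,0]);tgt=D-U*(.023+.0045);tgt[2]=.12
print(goto(tgt,R0))
E
```

```text
time: 14.05
position: [0.4069, -0.3146, 0.12]
tool_rot: [-3.125, -0.299, 0.003]
ft_force: [0.2, 0.5, -2.6]
grip_width: 0.412
time: 14.55
position: [0.4083, -0.3121, 0.1203]
tool_rot: [3.127, 0.303, 0.0]
ft_force: [-0.1, -1.5, -3.7]
grip_width: 0.408
[ 0.40826154 -0.31275184  0.12037736] [ 0.04631769 -0.27127727 -2.94284498] [ 0.69338469  0.12989081 -0.09743283  1.92424061  0.01404884  1.08758938
 -0.7881314 ]
(array([-0.1,  0.4,  0.4]), array([ 0., -0.,  0.]))
```

View pics/wrist12.png

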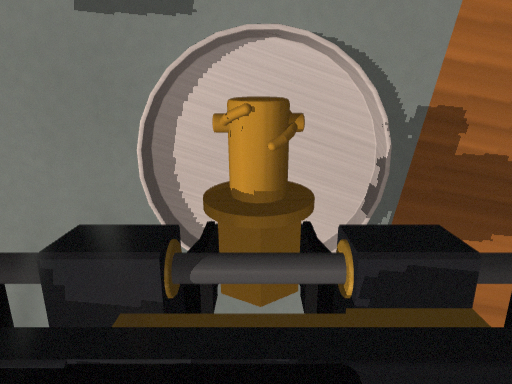

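View pics/scene12.png

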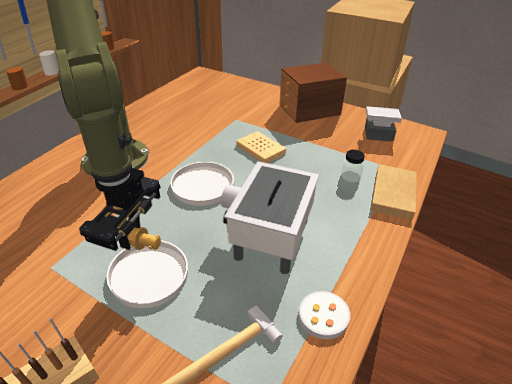

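View pics/top12.png

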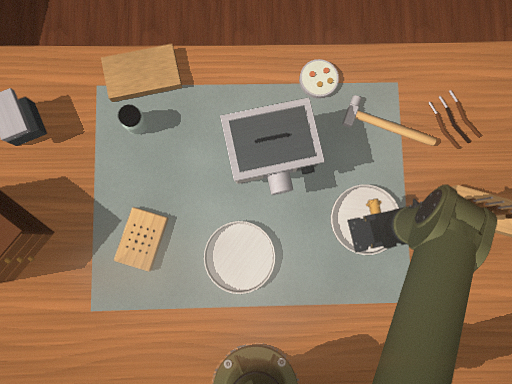

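The wrist view shows the plug over the right-hand dish, with the rim spanning columns 138–392 and its top at row 24. I'll check the dish centre from those rim points.

Run:
```python
from h import *
m=ctrl.camera_model('wrist')
q=plane(m,[[138,150],[391,150],[264,24],[175,60],[355,60]],.022)
A=np.c_[2*q[:,:2],np.ones(5)];x=np.linalg.lstsq(A,(q[:,:2]**2).sum(1),rcond=None)[0]
print(x[:2],np.sqrt(x[2]+x[0]**2+x[1]**2))
```

```text
[ 0.43583876 -0.31284977] 0.09487118505770575
```

```bash
python3 -m handwheel '[[0,0.5,12,0,0,0,1],[0,1,28,0,0,0,1],[0,2,44,0,0,0,1],[0,3,58,0,0,0,1],[0,3,70,0,0,0,1],[0,3,78,0,0,0,1],[0,3,83,0,0,0,1],[0,3,86,0,0,0,1],[0,3,86,0,0,0,1],[0,3,86,0,0,0,1]]' 50
python3 - <<'E'
from h import *
cv2.imwrite('pics/w13.png',ctrl.get_image('wrist')[:,:,::-1]);cv2.imwrite('pics/s13.png',cv2.resize(ctrl.get_image('scene')[170:320,80:240,::-1],None,fx=3.5,fy=3.5,interpolation=cv2.INTER_CUBIC))
s=ctrl.get_state();print(s['position'],s['ft_force'],s['torque'])
E
```

```text
time: 15.95
position: [0.409, -0.3163, 0.0346]
tool_rot: [3.127, 0.301, 0.002]
ft_force: [-0.5, 0.1, -3.6]
grip_width: 0.411
[ 0.40898301 -0.31623176  0.03457877] [ 0.09545445  0.13584779 -3.60505708] [-0.04216833  0.08926661 -0.00555424]
```

View pics/s13.png

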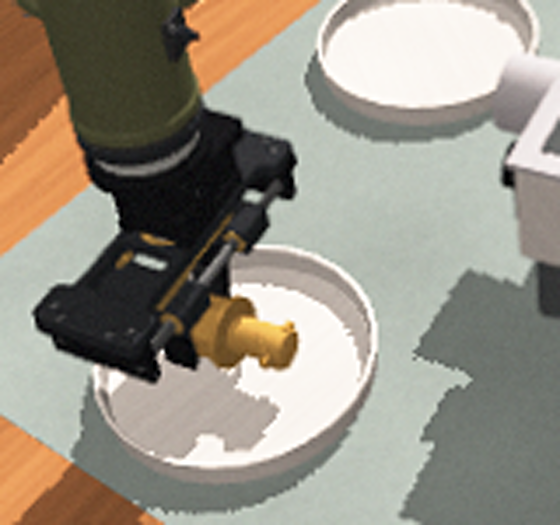

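```bash
python3 -m handwheel '[[0,0,1,0,0,0,1],[0,0,2,0,0,0,1],[0,0,3,0,0,0,1],[0,0,4,0,0,0,1],[0,0,5,0,0,0,1],[0,0,5,0,0,0,1]]' 50
```

```text
time: 16.8
position: [0.4087, -0.316, 0.0291]
tool_rot: [-3.127, -0.301, -0.0]
ft_force: [1.1, -0.8, -3.5]
grip_width: 0.41
```

```bash
python3 -m handwheel '[[0,0,1,0,0,0,1],[0,0,2,0,0,0,1],[0,0,2,0,0,0,1]]' 50
```

```text
time: 17.18
position: [0.4087, -0.316, 0.0271]
tool_rot: [-3.127, -0.301, -0.0]
ft_force: [0.4, -0.4, -2.9]
grip_width: 0.409
```

```bash
python3 -m handwheel '[[0,0,0.5,0,0,0,1],[0,0,1,0,0,0,1],[0,0,1.5,0,0,0,1],[0,0,1.5,0,0,0,1]]' 50
```

```text
time: 17.68
position: [0.4087, -0.316, 0.0257]
tool_rot: [-3.127, -0.301, -0.0]
ft_force: [-0.1, -0.9, -3.2]
grip_width: 0.412
```

```bash
python3 -m handwheel '[[0,0,0.5,0,0,0,1],[0,0,1,0,0,0,1],[0,0,1.5,0,0,0,1],[0,0,1.5,0,0,0,1]]' 50
```

```text
time: 18.18
position: [0.4087, -0.3162, 0.0248]
tool_rot: [3.127, 0.301, 0.001]
ft_force: [-2.9, 1.9, 4.0]
grip_width: 0.408
```

The flange is touching the dish floor, with the force up by about 7 N. I'll pitch the head down so the plug settles gently, then release.

```bash
python3 -m handwheel '[[-0.6,0,0.3,0,0.02,0,1],[-1.2,0,0.8,0,0.04,0,1],[-1.8,0,1.3,0,0.06,0,1],[-2.4,0,1.8,0,0.08,0,1],[-2.4,0,1.8,0,0.08,0,1],[-2.4,0,1.8,0,0.08,0,1]]' 20
```

```text
time: 18.92
position: [0.4082, -0.3166, 0.0238]
tool_rot: [-3.118, -0.3, -0.132]
ft_force: [1.6, 2.1, 8.2]
grip_width: 0.415
```

```bash
python3 -m handwheel '[[0,0,0,0,0,0,1],[0,0,0,0,0,0,0.1],[0,0,0,0,0,0,0],[0,0,0,0,0,0,-0.15],[0,0,0,0,0,0,-0.3],[0,0,0,0,0,0,-0.4],[0,0,0,0,0,0,-0.4]]' 5
python3 - <<'E'
from h import *
cv2.imwrite('pics/w14.png',ctrl.get_image('wrist')[:,:,::-1])
E
```

```text
time: 19.8
position: [0.4064, -0.3165, 0.0224]
tool_rot: [-3.117, -0.3, -0.125]
ft_force: [0.6, -0.4, -0.2]
grip_width: 0.694
```

View pics/w14.png

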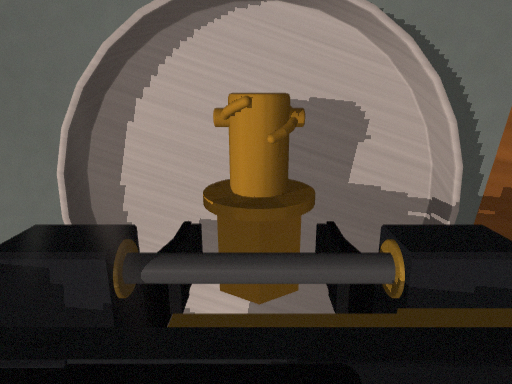

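The plug lies in the dish and the fingers are clear of it on both sides. I'm retracting straight up.

```bash
python3 -m handwheel '[[0,0,-3,0,0,0,-0.5],[0,0,-10,0,0,0,-0.5],[0,0,-20,0,0,0,-0.5],[0,0,-35,0,0,0,-0.5],[0,0,-55,0,0,0,-0.5],[0,0,-80,0,0,0,-0.5],[0,0,-110,0,0,0,-0.5],[0,0,-140,0,0,0,-0.5],[0,0,-160,0,0,0,-0.5],[0,0,-170,0,0,0,-0.5],[0,0,-170,0,0,0,-0.5],[0,0,-170,0,0,0,-0.5]]'
python3 - <<'E'
from h import *
for n in('top','scene','wrist'):
    cv2.imwrite(f'pics/{n}15.png',ctrl.get_image(n)[:,:,::-1])
E
```

```text
time: 21.35
position: [0.3926, -0.3188, 0.191]
tool_rot: [-3.116, -0.3, -0.124]
ft_force: [-0.8, -0.0, -0.8]
grip_width: 0.743
```

View pics/wrist15.png

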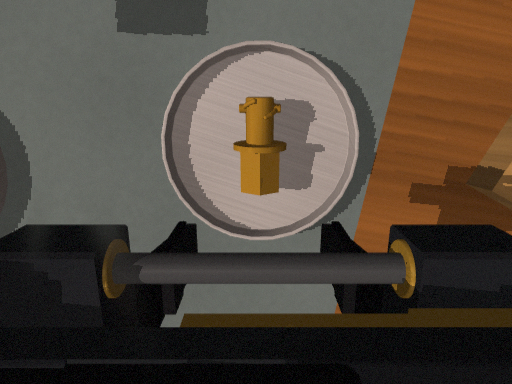

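View pics/scene15.png

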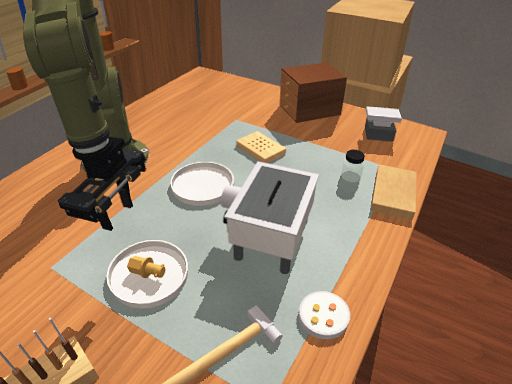

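Run:
```python
from h import *
a=cv2.imread('pics/top0.png');b=cv2.imread('pics/top15.png')
d=(cv2.absdiff(a,b).max(2)>40).astype(np.uint8)
n,l,s,c=cv2.connectedComponentsWithStats(d)
print([x.tolist() for x in s[1:] if x[4]>12])
```

```text
[[309, 188, 26, 19, 340], [273, 190, 21, 22, 313], [357, 201, 155, 160, 13396], [498, 206, 14, 3, 23], [308, 334, 67, 18, 374], [378, 338, 12, 7, 57], [410, 345, 6, 3, 13], [481, 362, 12, 11, 54], [396, 371, 5, 8, 16], [401, 370, 85, 14, 733]]
```

View pics/top15.png

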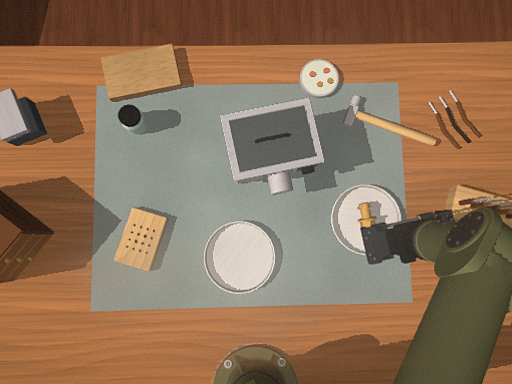

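The plug lies on its side in the right-hand dish, near its centre: (148,267) in the scene view and (260,145) in the wrist view. Compared with the first top picture, the only changes are the plug gone from the port, its shadow, the plug in the dish, and the arm. The dish, pin, jar and hammer are unmoved. I'm handing it in.

```bash
python3 -c "
from bench import ctrl
print(ctrl.get_state()['ft_force'],ctrl.close_job())"
```

```text
the job is handed in; nothing more can be done
[0.03436599 0.18929469 0.21858012] None
```

I opened the drain. The plug took a 60° and then an 80° anticlockwise turn, with one regrip after it tilted about 10° on release. I then drew it straight out and laid it on its side in the right-hand dish. The gripper let go and retracted, and the job was handed in at about 21.5 s.

- **Plug:** the last pictures show it lying near the middle of the correct dish, with the gripper well clear and the wrist force near zero.
- **Bystanders:** in the top view, the dish, bench pin, jar and hammer had not visibly moved from the first picture. The arm hid part of the dish's right edge in that comparison.
- **Forces:** the highest reading I took was about 9 N. I only read forces at the end of each move, so peaks in between were not seen.
- **Disagreements:** my first estimate of the plug head was off by 3–4 mm compared with the wrist camera, and I corrected it before gripping. The dish-centre estimates from the top and wrist views differed by about 5 mm, well within the dish's margin. No other check failed.

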